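# Tip the price stakes out of their tubes and lock them in the sign tray

## Robot

A 6-joint arm with a two-finger parallel gripper is mounted at the origin on the work surface. World frame = base frame: x ahead of the robot, y to its left, z up, the work surface at z = 0. Lengths are in m, angles in rad, forces in N, time in s.
With the tool pointing down it reaches from about 0.375 to 0.75 m from the base axis. Payload 9 kg.
Tool frame: the origin (TCP) lies at the very end of the fingers, on their centre line; the grasp point (between the pads) lies 19 mm behind it; y points along the fingers, z is the direction in which the jaws open and shut, and the axes are right-handed (so a half turn about y gives the same grasp; the last joint's range is limited). The gripper opens to 85 mm and grips with 20 to 120 N. Pads are 22 mm wide; open, the fingers measure 114 mm over their backs; the gripper's body (76 mm by 85 mm) begins 54 mm behind the grasp point. The pads swing forward as they close: fully open they stand 13 mm farther back than shut.
Start: joints at [0.949, 0.104, 0.097, 1.564, 0, 1.353], TCP at [0.236, 0.552, 0.231] pointing down, gripper open.
Joint ranges: [-2.99, 2.99], [-0.84, 1.86], [-1.1, 1.16], [-1.84, 2.11], [-1.51, 1.56], [-3.14, 3.14]. Speed limits (rad/s): [2.22, 2.22, 2.57, 3.14, 3.14, 3.14].

## Interface

Orientations are given as [roll, pitch, yaw] about the fixed x, y, z axes, in that order (R = Rz(yaw) Ry(pitch) Rx(roll)).
In Python, from workcell import arm gives the robot as it stands.
- The arm moves only by the tool move_arm, never from a script. Its arguments are lists of equal length, an entry for each row: "delta_pos": the shift along the tool's x, y, z in mm, a list of three; "twist": the turn, a rotation vector about the tool's x, y, z in rad, a list of three. A call has 1 to 12 rows; each row shifts and turns the commanded pose from where the row before left it, along the tool's axes as they then stand; what a row does not reach is not made up. A row lasts 1/8 s, in which the tool goes at most 62.5 mm and 10.7 degrees, less where a joint would pass 70% of its speed; a pose out of reach is approached as far as the arm can. A call is refused whole if a number of a shift passes 62.5 or a number of a turn 0.188, either way. A call with a gripper value outside its range is refused whole. "claw" is the finger opening in mm, from 0 to 85.4, set as the call begins (left out, the last holds). The fingers move at their own pace and stop on an object; "newtons" is the grip in N (left out, the last holds). Time passes only in rows, so rows that do not move let the fingers close. It gives the time, the measured TCP pose, the force and the opening at its end, in the units of the state.
- arm.read_state(): the state, without advancing time (a new reading comes with each control period).
- arm.read_camera(name): name is "side" or "top" or "wrist"; returns a dict with "color" (420x560x3 uint8, red, green, blue), "z_map" (420x560 float32, m along the optical axis (not along the pixel's ray), 0 where there is no reading), "intrinsics" (3x3 intrinsics, pixels), "k1" (the pictures are not rectified: a ray, as slopes to the right and down, at radius r is drawn at 1 + k1 r^2 times it, then the intrinsics apply), "origin" and "rotation" of the camera in the world. Camera axes: x right, y down, z forward; pixel columns grow to the right and rows downward; lengths in m; the calibration is good to about 2 mm. A picture is of the moment at which its call begins.
- arm.job_done(): hands the job in, once; it reports no verdict.
The state is a dict: "time": time; "qpos": joint angles; "joint_vel": joint speeds; "joint_torque": joint torques, N m; "ee_pos": TCP position; "eef_rot": TCP orientation; "contact_force": force on the tool from outside, world axes, zero at the start; "moment": the same for the moment, N m; "grip_width": finger opening in m.
Only numpy, scipy, OpenCV 4.12 (cv2) and the standard library are available. Lean on these libraries where they do the work, as an engineer would, in place of code of your own. Each camera call takes 0.05 s, during which the arm holds its last target. There are 200 camera calls.

## Task

The farm stand is opening: two or all three of the clear tubes on the mat hold a wooden price-sign stake. Swing the tray's keeper bar wide open, clear of all the lanes, then tip each loaded tube so that its stake slides out at the mouth and can be drawn out by its exposed end, and lay the stake flat in the sign tray, lengthwise along the lanes and about centred under where the keeper bar goes; when all stakes are in, swing the keeper bar shut until it clicks home. Leave the tubes lying flat on the mat or counter, and do not disturb the jar, the tape roll and the brush.

Things in the scene. Friction and masses are not known exactly. Their poses are not given: they have to be found in the camera images.
- tube0_mid (a point): Square clear-plastic tube lying on the grey mat, mouth to the robot's right; 160 mm long, 40 x 40 mm outside, walls 4 mm, 130 g. Far end closed by an 8 mm black cap, mouth edged with a black line. Point: its centre, 20 mm above its underside; x runs along the tube to the mouth (mouth at +80 mm), z up. The three tubes lie side by side about 108 mm apart; an empty one is just left lying.
- stake0_mid (a point): Smooth square wooden stake, 130 x 20 x 20 mm, 45 g, pointed at -x, dark card slit at its +x end. If present it starts loose inside tube0, slit end 15 to 21 mm inside the mouth; slides when the tube is inclined over about 20 degrees, stays put when level. Point: its centre; x along it to the slit end. None from the start: absent, tube0 is empty.
- tube1_mid (a point): Square clear-plastic tube lying on the grey mat, mouth to the robot's right; 160 mm long, 40 x 40 mm outside, walls 4 mm, 130 g. Far end closed by an 8 mm black cap, mouth edged with a black line. Point: its centre, 20 mm above its underside; x runs along the tube to the mouth (mouth at +80 mm), z up. The three tubes lie side by side about 108 mm apart; an empty one is just left lying.
- stake1_mid (a point): Smooth square wooden stake, 130 x 20 x 20 mm, 45 g, pointed at -x, dark card slit at its +x end. If present it starts loose inside tube1, slit end 15 to 21 mm inside the mouth; slides when the tube is inclined over about 20 degrees, stays put when level. Point: its centre; x along it to the slit end. None from the start: absent, tube1 is empty.
- tube2_mid (a point): Square clear-plastic tube lying on the grey mat, mouth to the robot's right; 160 mm long, 40 x 40 mm outside, walls 4 mm, 130 g. Far end closed by an 8 mm black cap, mouth edged with a black line. Point: its centre, 20 mm above its underside; x runs along the tube to the mouth (mouth at +80 mm), z up. The three tubes lie side by side about 108 mm apart; an empty one is just left lying.
- stake2_mid (a point): Smooth square wooden stake, 130 x 20 x 20 mm, 45 g, pointed at -x, dark card slit at its +x end. If present it starts loose inside tube2, slit end 15 to 21 mm inside the mouth; slides when the tube is inclined over about 20 degrees, stays put when level. Point: its centre; x along it to the slit end. None from the start: absent, tube2 is empty.
- mat: Thin grey non-slip mat, 330 x 400 mm, 3 mm thick, fixed on the counter; origin at the centre of its underside. The tubes start on it.
- tray: Shallow dark wooden sign tray fixed on the counter, 162 (x) x 172 mm (y); origin at centre of underside. Floor top 8 mm up; outer walls 6 mm thick, 18 mm high; inside 150 x 160 mm; two ribs (4 mm wide, top 16 mm up, at x -25 and +25 mm) part it into three lanes along y, lane centres at x -50, 0, +50 mm. Wooden blocks stick out at x -115 mm (pivot) and +92 mm (spring ball catch).
- keeper (a joint): Angle of the aluminium keeper bar, rad: 0 = shut, over the middle of the tray along its +x, against its stop; grows as it swings open, level, about a vertical pin towards the tray's -y (1.6 = fully open; below 1.1 it hangs over the lanes). Light friction holds it anywhere (0.3 N at the knob); in the last 0.09 rad a spring ball must be overcome (about 4 N at the knob), which then holds it shut.
- keeper_knob (a point): Round upright black knob at the free end of the keeper bar, 16 mm diameter, 30 mm tall, standing on the bar (from 42 to 72 mm above the counter); the point is its centre, half-way up, 207 mm from the pivot.
- keeper_hinge (a point): Vertical pivot axis of the keeper bar, at the bar's mid-height (bar 16 mm wide, 10 mm thick, underside 32 mm above the counter, 24 mm above the tray floor).
- jar_mid (a point): Bystander: honey jar, 68 mm diameter, 95 mm tall; its centre.
- tape_mid (a point): Bystander: roll of packing tape lying flat, 80 mm diameter, 45 mm tall; its centre.
- brush_grip (a point): Bystander: counter brush, 190 mm long; the middle of its handle.
Not all that is in view belongs to the job. What is shaped like the part that bears tube1_mid but blue or pink is not meant.

How it is judged:
On the way, in this order (a step that is already met when the one before it is completed fails the run):
1. the keeper bar is swung open, clear of the lanes (value of joint keeper above 1.1 rad), for 0.2 s.
2. every stake that is there lies flat in the tray along the lanes, the keeper bar still open (x of stake0_mid in the frame of tray between -0.076 and 0.076 m and y of stake0_mid in the frame of tray between -0.035 and 0.035 m and z of stake0_mid in the frame of tray between 0.012 and 0.0235 m and angle between the x axis of each of stake0_mid, stake1_mid, stake2_mid and the y axis of tray, either way round below 0.25 rad and angle between stake0_mid's own x axis and vertical between 1.5 and 1.64 rad and x of stake1_mid in the frame of tray between -0.076 and 0.076 m and y of stake1_mid in the frame of tray between -0.035 and 0.035 m and z of stake1_mid in the frame of tray between 0.012 and 0.0235 m and angle between stake1_mid's own x axis and vertical between 1.5 and 1.64 rad and x of stake2_mid in the frame of tray between -0.076 and 0.076 m and y of stake2_mid in the frame of tray between -0.035 and 0.035 m and z of stake2_mid in the frame of tray between 0.012 and 0.0235 m and angle between stake2_mid's own x axis and vertical between 1.5 and 1.64 rad and value of joint keeper above 0.2 rad), for 0.2 s.
3. the keeper bar is shut into its catch (value of joint keeper below 0.03 rad), for 0.2 s.
At the end, for the whole second after the job is handed in: Every stake present lies flat on the tray floor, along the lanes within 0.25 rad, its middle within 35 mm of the line under the bar; the keeper bar is shut (below 0.03 rad); all tubes lie flat and at rest on mat or counter (x of stake0_mid in the frame of tray between -0.076 and 0.076 m and y of stake0_mid in the frame of tray between -0.035 and 0.035 m and z of stake0_mid in the frame of tray between 0.012 and 0.0235 m and angle between the x axis of each of stake0_mid, stake1_mid, stake2_mid and the y axis of tray, either way round below 0.25 rad and angle between stake0_mid's own x axis and vertical between 1.5 and 1.64 rad and x of stake1_mid in the frame of tray between -0.076 and 0.076 m and y of stake1_mid in the frame of tray between -0.035 and 0.035 m and z of stake1_mid in the frame of tray between 0.012 and 0.0235 m and angle between stake1_mid's own x axis and vertical between 1.5 and 1.64 rad and x of stake2_mid in the frame of tray between -0.076 and 0.076 m and y of stake2_mid in the frame of tray between -0.035 and 0.035 m and z of stake2_mid in the frame of tray between 0.012 and 0.0235 m and angle between stake2_mid's own x axis and vertical between 1.5 and 1.64 rad and linear speed of each of stake0, stake1, stake2, tube0, tube1, tube2 below 0.02 m/s and value of joint keeper below 0.03 rad and height (world z) of each of tube0_mid, tube1_mid, tube2_mid below 0.03 m and angle between tube0_mid's own x axis and vertical between 1.45 and 1.69 rad and angle between tube1_mid's own x axis and vertical between 1.45 and 1.69 rad and angle between tube2_mid's own x axis and vertical between 1.45 and 1.69 rad); the robot touches nothing.
It fails at once if a bystander (jar, tape roll, brush) is moved by more than 30 mm (distance of any of jar_mid, tape_mid, brush_grip from where it was at the start of the episode above 0.03 m).
Of stake0, stake1, stake2 only 2 to 3 are there at a start; the rules pass over those that are not, and their reading is None.
At some moment in a run one of tube0, tube1, tube2 may be knocked a few centimetres aside while the robot is not near it.
Once in a run the grip may slacken for a moment while it holds something.
It also fails if it takes over 210 s, if anything falls off the work surface, if the arm or the gripper's body presses on something with over 40 N, if the wrist force passes 120 N, or if a joint passes its speed limit or range.

## Working session

There is one attempt and no reset: what is moved stays moved. The work goes in short steps, Python scripts to look and compute and a tool call to move; the robot and the scene stay as the last step left them, time stands still between calls to the robot, and variables do not carry over. Pictures are saved under pics/ and viewed, about 12 in all and at most 16, crops included, and the job is handed in when it is done.

Besides the shell and the picture viewer there is one more tool, called after "Call:" as a command line: name --argument value ..., lists and objects as JSON in quotes. move_arm: Moves the arm, as the interface text tells. Its arguments: {"type":"object","properties":{"delta_pos":{"type":"array","items":{"type":"array","items":{"type":"number"}}},"twist":{"type":"array","items":{"type":"array","items":{"type":"number"}}},"claw":{"type":"number"},"newtons":{"type":"number"}},"required":["delta_pos","twist"]}

```bash
ls; mkdir -p pics; cat > h.py <<'E'
import numpy as np, cv2
from workcell import arm
from scipy.spatial.transform import Rotation as R
def cam(n):
    return arm.read_camera(n)
def save(c,name,box=None,s=1):
    im=c["color"][:,:,::-1]
    if box: im=im[box[1]:box[3],box[0]:box[2]]
    cv2.imwrite("pics/"+name,cv2.resize(im,None,fx=s,fy=s,interpolation=cv2.INTER_CUBIC))
def world(c):
    h,w=c["z_map"].shape; K=np.array(c["intrinsics"]); k=c["k1"]
    u,v=np.meshgrid(np.arange(w),np.arange(h))
    dx=(u-K[0,2])/K[0,0]; dy=(v-K[1,2])/K[1,1]; x,y=dx.copy(),dy.copy()
    for _ in range(8):
        f=1+k*(x*x+y*y); x=dx/f;y=dy/f
    z=c["z_map"]; P=np.stack([x*z,y*z,z],-1)@np.array(c["rotation"]).T+np.array(c["origin"])
    P[z==0]=np.nan
    return P
def ray(c,u,v,zw):
    K=np.array(c["intrinsics"]);k=c["k1"]
    d=np.array([(u-K[0,2])/K[0,0],(v-K[1,2])/K[1,1]]);x=d.copy()
    for _ in range(8): x=d/(1+k*(x@x))
    r=np.array(c["rotation"])@np.array([x[0],x[1],1]); o=np.array(c["origin"])
    return o+r*(zw-o[2])/r[2]
def st():
    s=arm.read_state(); print({k:np.round(s[k],4).tolist() for k in ["time","ee_pos","eef_rot","contact_force","grip_width","qpos"]}); return s
E
python3 - <<'E'
from h import *
s=st()
print(R.from_euler('xyz',s["eef_rot"]).as_matrix().round(3))
for n in ["top","side"]:
    c=cam(n); save(c,n+"0.png",s=1.4); print(n,np.round(c["origin"],3),np.round(c["rotation"],2).tolist(),c["intrinsics"],c["k1"])
    np.savez(n+"0.npz",**c)
E
```

```text
pics
{'time': 0.0, 'ee_pos': [0.2355, 0.5515, 0.2305], 'eef_rot': [-1.5721, 0.0003, -0.4038], 'contact_force': [-0.1656, -0.7792, 0.4304], 'grip_width': 0.0857, 'qpos': [0.9493, 0.1047, 0.0964, 1.5639, -0.0, 1.3531]}
[[ 0.92  -0.001  0.393]
 [-0.393 -0.001  0.92 ]
 [-0.    -1.    -0.001]]
top [0.366 0.165 1.037] [-2.98, -0.02, -1.59] [[398.65923484   0.         278.92711657]
 [  0.         398.65923484 206.64292704]
 [  0.           0.           1.        ]] -0.04890427309299867
side [ 0.008 -0.745  0.671] [-2.09, -0.02, -0.5] [[450.93608362   0.         283.17251476]
 [  0.         450.93608362 211.40108672]
 [  0.           0.           1.        ]] -0.0060439269940976495
```

```bash
sed -i 's/np.array(c\["rotation"\])/RM(c)/' h.py; cat >> h.py <<'E'
def RM(c): return R.from_euler('xyz',np.array(c["rotation"]).ravel()).as_matrix()
E
python3 - <<'E'
from h import *
c=dict(np.load("top0.npz")); P=world(c)
for v in range(20,420,50): print([ (np.round(P[v,u],3)).tolist() for u in range(30,560,100)])
E
```

```text
[[1.422, 1.162, -0.464], [1.422, 0.744, -0.486], [1.427, 0.322, -0.504], [1.428, -0.109, -0.511], [1.424, -0.545, -0.5], [1.423, -0.992, -0.485]]
[[1.345, 1.317, -0.741], [0.929, 0.551, -0.002], [0.922, 0.27, 0.001], [0.92, -0.011, 0.001], [0.92, -0.298, 0.0], [0.923, -0.598, -0.0]]
[[1.089, 1.294, -0.744], [0.78, 0.544, -0.001], [0.775, 0.27, 0.001], [0.759, 0.001, 0.03], [0.762, -0.276, 0.018], [0.769, -0.576, -0.0]]
[[0.844, 1.272, -0.743], [0.638, 0.536, 0.003], [0.627, 0.267, 0.026], [0.63, 0.002, 0.001], [0.626, -0.272, -0.001], [0.622, -0.554, 0.004]]
[[0.508, 0.798, 0.002], [0.498, 0.517, 0.043], [0.499, 0.269, 0.003], [0.495, 0.008, 0.002], [0.489, -0.256, 0.009], [0.484, -0.537, 0.002]]
[[0.378, 0.791, -0.003], [0.374, 0.527, 0.001], [0.37, 0.27, 0.003], [0.365, 0.013, 0.004], [0.358, -0.249, 0.003], [0.35, -0.524, -0.001]]
[[0.252, 0.78, 0.003], [0.249, 0.523, 0.0], [0.25, 0.266, 0.04], [0.239, 0.017, 0.0], [0.231, -0.241, -0.001], [0.221, -0.51, -0.003]]
[[0.23, 0.513, 0.444], [0.127, 0.521, -0.001], [0.123, 0.271, 0.0], [0.12, 0.024, 0.015], [0.108, -0.232, 0.002], [0.095, -0.497, -0.001]]
```

View pics/top0.png

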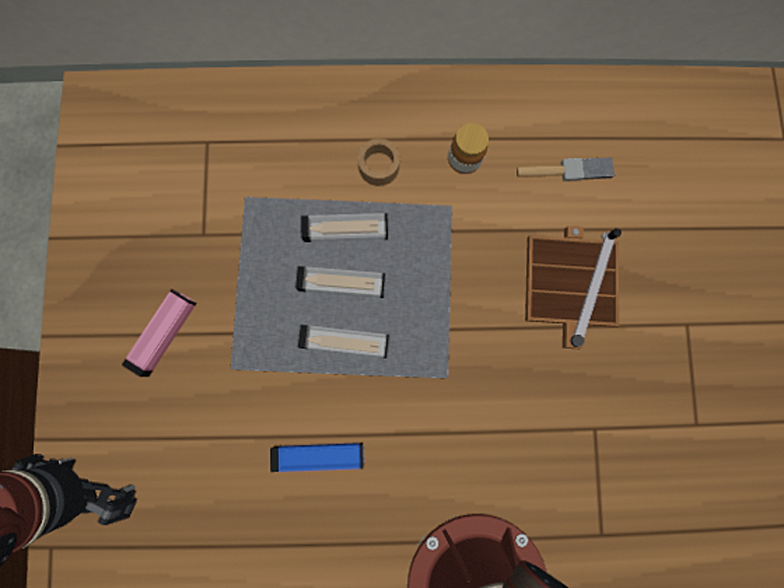

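View pics/side0.png

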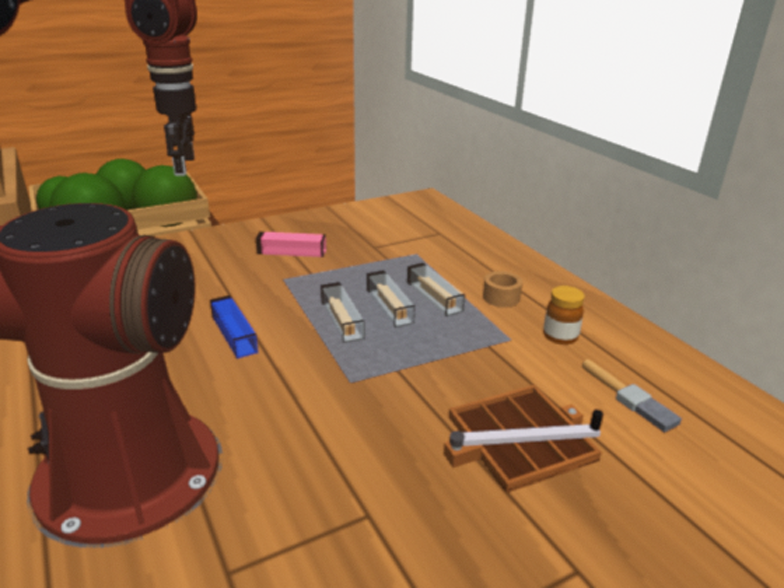

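```bash
python3 - <<'E'
from h import *
c=dict(np.load("top0.npz")); P=world(c); col=c["color"].astype(int)
f=lambda u,v,z: ray(c,u/1.4,v/1.4,z).round(3).tolist()
print("tray",[f(*p,0.018) for p in [(527,236),(619,240),(618,326),(527,321)]],"piv",f(578,341,.045),"catch",f(574,232,.03),"knob",f(615,233,.072))
# tube extents: dark pixels + everything above mat
m=(P[:,:,2]>0.03)&(P[:,:,2]<0.06)&(P[:,:,0]>.35)&(P[:,:,0]<.75)&(P[:,:,1]>.1)&(P[:,:,1]<.45)
n,l,s,_=cv2.connectedComponentsWithStats(m.astype(np.uint8))
for i in range(1,n):
    if s[i,4]<60: continue
    q=P[l==i]; (cx,cy),(w,h),a=cv2.minAreaRect((q[:,:2]*1000).astype(np.float32)); print("tube",s[i].tolist(),np.round([cx,cy,w,h,a],1),q[:,2].mean().round(3))
    zz=P[:,:,2][l==i]; 
# brights: stakes
for n_,box in [("A",(300,205,395,250)),("B",(290,260,390,305)),("C",(290,318,395,365))]:
    u0,v0,u1,v1=[int(t/1.4) for t in box]
    sub=col[v0:v1,u0:u1].sum(2); vv,uu=np.where(sub<130); print(n_,"dark",(uu.min()+u0)*1.4,(uu.max()+u0)*1.4)
save(c,"top_crop.png",box=(200,135,300,270),s=4.4)
E
```

```text
tray [[0.627, -0.119, 0.018], [0.617, -0.297, 0.018], [0.453, -0.281, 0.018], [0.466, -0.11, 0.018]] piv [0.425, -0.193, 0.045] catch [0.631, -0.206, 0.03] knob [0.617, -0.266, 0.072]
tube [259, 122, 23, 8, 119] [7.430e+02 1.607e+02 1.400e+01 5.820e+01 1.000e-01] 0.042
tube [215, 152, 62, 19, 1015] [648.1 225.2  41.7 157.6   0.9] 0.043
tube [211, 190, 64, 22, 1026] [544.4 233.3 157.9  41.3  84.3] 0.044
tube [213, 232, 65, 23, 1035] [435.7 228.5 157.6  40.3  82.5] 0.044
A dark 301.0 386.4
B dark 295.4 383.59999999999997
C dark 298.2 387.79999999999995
```

View pics/top_crop.png

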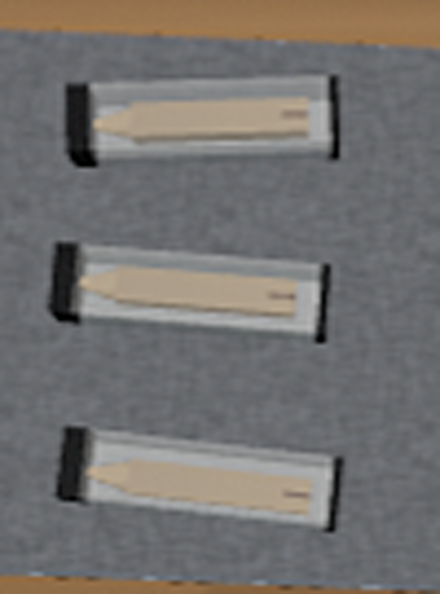

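Both views agree: the three clear tubes on the mat sit at top-view px (345,227), (340,282) and (345,342), and all three hold stakes. The pink tube (160,333) and the blue one (317,457) are decoys of the wrong colour. The tray is centred at about (0.54, -0.20) with yaw about -4°, and the keeper is at about 0.3 rad.

Call:
move_arm --delta_pos '[[0,0,0],[0,0,0],[0,0,0],[0,0,0],[0,0,0],[0,0,0],[0,0,0],[50,5,23],[50,5,23],[50,5,23],[50,5,23],[50,5,23]]' --twist '[[0,0.167,0],[0,0.167,0],[0,0.167,0],[0,0.167,0],[0,0.167,0],[0,0.167,0],[0,0.167,0],[0,0,0],[0,0,0],[0,0,0],[0,0,0],[0,0,0]]' --claw 0 --newtons 30

```text
time: 1.6
ee_pos: [0.3505, 0.2999, 0.2059]
eef_rot: [-1.571, -0.0, -1.572]
contact_force: [0.9, 0.5, 0.3]
grip_width: 0.0
```

Call:
move_arm --delta_pos '[[47,5,22],[47,5,22],[47,5,22],[47,5,22],[47,5,22],[47,5,22],[47,5,22],[47,5,22],[47,5,22],[47,5,22],[40,5,20],[0,0,0]]' --twist '[[0,0,0],[0,0,0],[0,0,0],[0,0,0],[0,0,0],[0,0,0],[0,0,0],[0,0,0],[0,0,0],[0,0,0],[0,0,0],[0,0,0]]'

```text
time: 3.1
ee_pos: [0.5891, -0.2114, 0.1492]
eef_rot: [-1.573, 0.001, -1.576]
contact_force: [-0.5, 0.4, -0.3]
grip_width: 0.0001
```

```bash
python3 - <<'E'
from h import *
c=cam("wrist"); save(c,"w1.png"); P=world(c); print(np.round(c["origin"],3))
st()
E
```

```text
[ 0.59  -0.129  0.291]
{'time': 3.15, 'ee_pos': [0.5888, -0.2098, 0.1499], 'eef_rot': [-1.5727, 0.0013, -1.5745], 'contact_force': [-0.3139, 0.3867, -0.4025], 'grip_width': 0.0003, 'qpos': [-0.5512, 0.1828, 0.0353, 1.4256, 0.0001, 1.0233]}
```

View pics/w1.png

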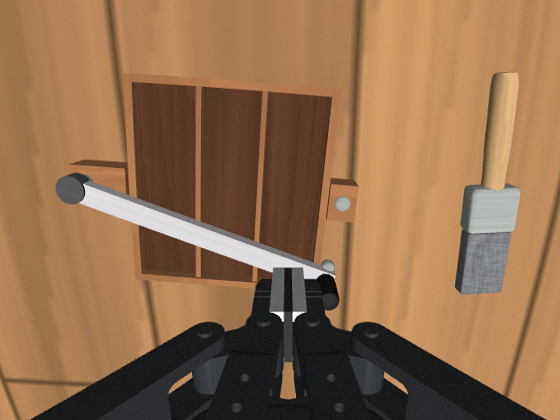

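```bash
python3 - <<'E'
from h import *
c=cam("wrist"); P=world(c)
print("piv",P[188,70].round(3),"catch",ray(c,343,204,.03).round(3),P[204,343].round(3))
print("corners",[ray(c,u,v,.018).round(3).tolist() for u,v in [(126,75),(339,92),(136,277),(324,290)]])
print("rib",[ray(c,u,v,.016).round(4).tolist() for u,v in [(198,88),(197,200),(264,93),(259,220)]])
print("knob",P[290,328].round(3), P[230,200].round(3))
E
```

```text
piv [ 0.426 -0.189  0.043] catch [ 0.632 -0.207  0.03 ] [ 0.632 -0.207  0.028]
corners [[0.469, -0.109, 0.018], [0.627, -0.123, 0.018], [0.453, -0.277, 0.018], [0.621, -0.29, 0.018]]
rib [[0.522, -0.1197, 0.016], [0.5142, -0.2069, 0.016], [0.5713, -0.1239, 0.016], [0.5647, -0.2245, 0.016]]
knob [ 0.618 -0.261  0.067] [ 0.521 -0.223  0.042]
```

Call:
move_arm --delta_pos '[[0,40,0],[0,40,0],[0,34,0],[0,0,0],[20,0,-5],[25,0,-8],[25,0,-14],[22,0,-20],[17,0,-23],[15,0,-24],[10,0,-24],[4,0,-22]]' --twist '[[0,0,0],[0,0,0],[0,0,0],[0,0,0],[0,0,0],[0,0,0],[0,0,0],[0,0,0],[0,0,0],[0,0,0],[0,0,0],[0,0,0]]'

```text
time: 4.7
ee_pos: [0.4487, -0.3491, 0.04]
eef_rot: [-1.568, -0.003, -1.574]
contact_force: [-0.8, 0.8, 0.0]
grip_width: -0.0001
```

```bash
python3 - <<'E'
from h import *
st(); c=cam("top"); save(c,"t1.png",box=(330,140,500,280),s=3.5)
E
```

```text
{'time': 4.7, 'ee_pos': [0.4487, -0.3491, 0.04], 'eef_rot': [-1.5684, -0.0032, -1.5737], 'contact_force': [-0.7802, 0.8195, 0.008], 'grip_width': -0.0001, 'qpos': [-0.8912, 0.0607, -0.2983, 1.2078, -0.0001, 0.6824]}
```

View pics/t1.png

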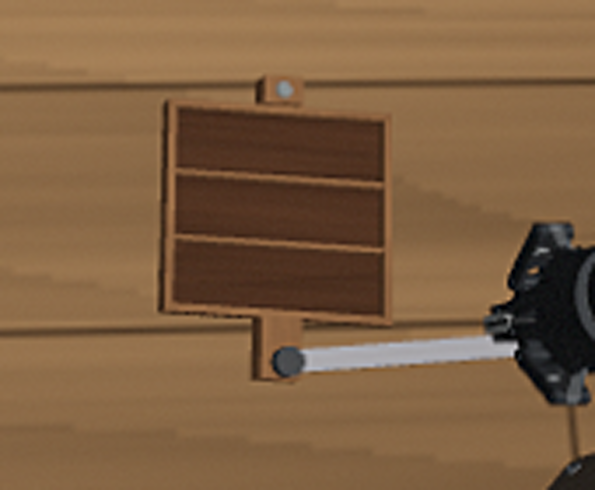

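Call:
move_arm --delta_pos '[[1,0,-10],[1,0,-8],[0,0,8],[0,-55,10],[0,-55,0],[-50,0,0],[-50,0,0],[-50,0,0],[-50,0,0],[-50,0,0],[-50,0,0],[-50,0,0]]' --twist '[[0,0,0],[0,0,0],[0,0,0],[0,0,0],[0,0,0],[0,0,0],[0,0,0],[0,0,0],[0,0,0],[0,0,0],[0,0,0],[0,0,0]]'

```text
time: 6.25
ee_pos: [0.4501, 0.0034, 0.1477]
eef_rot: [-1.57, 0.0, -1.572]
contact_force: [0.9, 0.2, 1.0]
grip_width: -0.0001
```

Call:
move_arm --delta_pos '[[-50,0,0],[-50,0,0],[-50,0,0],[-50,-10,-5],[-20,0,0],[0,0,0]]' --twist '[[0,0,0],[0,0,0],[0,0,0],[0,0.064,0],[0,0.064,0],[0,0,0]]' --claw 70

```text
time: 7.0
ee_pos: [0.4463, 0.2231, 0.1574]
eef_rot: [-1.571, 0.0, -1.698]
contact_force: [0.3, -0.1, 1.1]
grip_width: 0.07
```

```bash
cat >> h.py <<'E'
def tubes(c):
    P=world(c)
    m=(P[:,:,2]>0.034)&(P[:,:,2]<0.06)&(P[:,:,0]>.33)&(P[:,:,0]<.78)&(P[:,:,1]>.05)&(P[:,:,1]<.45)
    n,l,s,_=cv2.connectedComponentsWithStats(m.astype(np.uint8))
    for i in range(1,n):
        if s[i,4]<300: continue
        q=P[l==i]; (cx,cy),(w,h),a=cv2.minAreaRect((q[:,:2]*1000).astype(np.float32)); print("tube",np.round([cx,cy,w,h,a],1))
E
python3 - <<'E'
from h import *
s=st(); c=cam("top"); tubes(c); w=cam("wrist"); save(w,"w2.png"); tubes(w)
P=world(c); m=(c["color"].min(2)>120)&(P[:,:,2]>.028)&(P[:,:,2]<.055)&(P[:,:,1]<-.15)&(P[:,:,1]>-.45)&(P[:,:,0]<.6)
q=P[m][:,:2]; print(len(q),cv2.minAreaRect((q*1000).astype(np.float32)))
E
```

```text
{'time': 7.0, 'ee_pos': [0.4463, 0.2231, 0.1574], 'eef_rot': [-1.5708, 0.0003, -1.6975], 'contact_force': [0.3225, -0.0628, 1.1485], 'grip_width': 0.07, 'qpos': [0.2007, -0.2089, -0.3397, 1.44, 0.0002, 1.8982]}
tube [644.9 225.8  42.7 160.8   1.8]
tube [542.7 233.5 161.2  41.5  84.3]
tube [433.6 229.  160.7  40.6  82.2]
478 ((419.0981140136719, -300.9681701660156), (200.8953094482422, 19.142847061157227), 86.58634185791016)
```

View pics/w2.png

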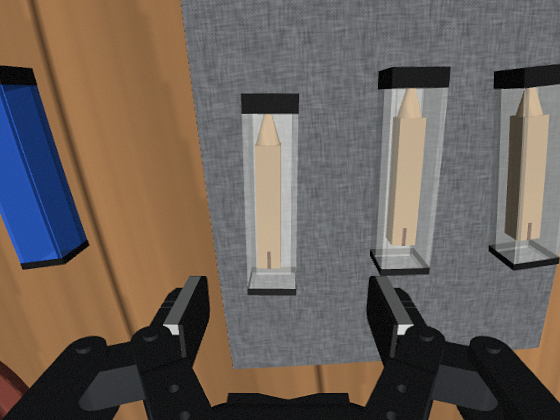

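Call:
move_arm --delta_pos '[[-5,0,-13],[0,40,0],[0,40,0],[0,40,0],[0,23,0],[0,0,0]]' --twist '[[0,0,0],[0,0,0],[0,0,0],[0,0.01,0],[0,0,0],[0,0,0]]'

```text
time: 7.85
ee_pos: [0.4321, 0.2273, 0.0127]
eef_rot: [-1.574, -0.001, -1.711]
contact_force: [0.4, 0.0, -0.6]
grip_width: 0.0701
```

Call:
move_arm --delta_pos '[[0,0,0],[0,0,0],[0,0,0],[0,0,0],[0,0,0]]' --twist '[[0,0,0],[0,0,0],[0,0,0],[0,0,0],[0,0,0]]' --claw 30 --newtons 40

```text
time: 8.48
ee_pos: [0.4353, 0.2282, 0.016]
eef_rot: [-1.568, 0.001, -1.711]
contact_force: [-1.8, -1.1, 7.3]
grip_width: 0.0393
```

Call:
move_arm --delta_pos '[[0,-10,0],[0,-10,0],[0,0,0],[2.3,-11.2,0],[2.3,-11.2,0],[2.3,-11.2,0],[2.3,-11.2,0],[0,0,0],[0,0,0],[0,0,0],[0,0,0],[0,0,0]]' --twist '[[0,0,0],[0,0,0],[0,0,0],[0,0,0.14],[0,0,0.14],[0,0,0.14],[0,0,0.14],[0,0,0],[0,0,0],[0,0,0],[0,0,0],[0,0,0]]'

```text
time: 9.98
ee_pos: [0.4314, 0.2105, 0.0757]
eef_rot: [-1.571, 0.56, -1.71]
contact_force: [-0.7, 0.0, -1.6]
grip_width: 0.0391
```

```bash
python3 - <<'E'
from h import *
s=st(); c=cam("side"); save(c,"s2.png",box=(180,160,360,290),s=4)
E
```

```text
{'time': 9.975, 'ee_pos': [0.4314, 0.2105, 0.0757], 'eef_rot': [-1.5708, 0.5598, -1.7096], 'contact_force': [-0.6531, 0.0258, -1.6337], 'grip_width': 0.0391, 'qpos': [-0.1957, -0.4286, -0.7516, 1.2834, 0.5588, 1.5038]}
```

View pics/s2.png

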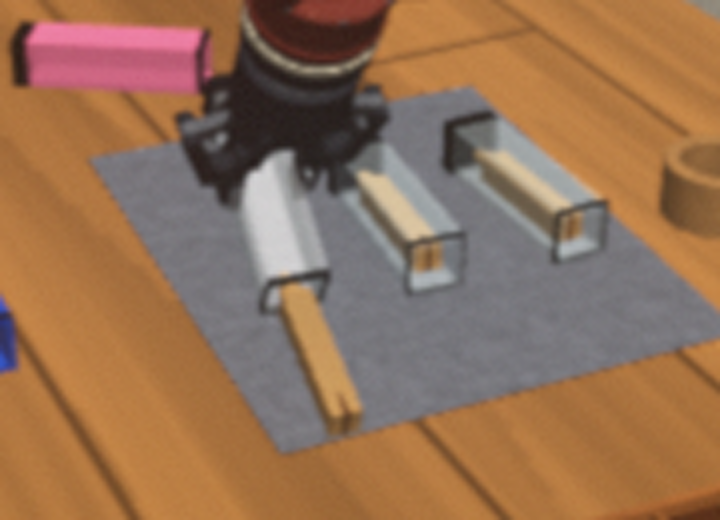

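Call:
move_arm --delta_pos '[[-0.7,11.3,0],[-0.7,11.3,0],[-0.7,11.3,0],[-0.7,11.3,0],[0,0,0],[0,8,0],[0,8,0],[0,3,0],[0,0,0],[0,0,0]]' --twist '[[0,0,-0.14],[0,0,-0.14],[0,0,-0.14],[0,0,-0.14],[0,0,0],[0,0,0],[0,0,0],[0,0,0],[0,0,0],[0,0,0]]'

```text
time: 11.28
ee_pos: [0.4344, 0.2272, 0.0161]
eef_rot: [-1.57, 0.0, -1.712]
contact_force: [-2.8, -2.1, 3.6]
grip_width: 0.0395
```

Call:
move_arm --delta_pos '[[0,0,0],[0,0,0],[0,0,0],[0,-50,0],[0,-50,0],[-20,-40,0],[0,0,0]]' --twist '[[0,0,0],[0,0,0],[0,0,0],[0,0,0],[0,0,0],[0,0,0],[0,0,0]]' --claw 60

```text
time: 12.15
ee_pos: [0.4389, 0.2489, 0.1593]
eef_rot: [-1.565, 0.003, -1.71]
contact_force: [-0.3, -0.5, 0.2]
grip_width: 0.0599
```

```bash
cat >> h.py <<'E'
def stake(c,box):
    "wood-coloured bright pixels in world box x0,x1,y0,y1 over the mat"
    P=world(c); col=c["color"].astype(int)
    m=(col[:,:,0]-col[:,:,2]>25)&(col[:,:,0]>120)&(P[:,:,0]>box[0])&(P[:,:,0]<box[1])&(P[:,:,1]>box[2])&(P[:,:,1]<box[3])&(P[:,:,2]<.05)
    n,l,s,_=cv2.connectedComponentsWithStats(m.astype(np.uint8))
    for i in range(1,n):
        if s[i,4]<80: continue
        q=P[l==i]; print("wood",s[i].tolist(),np.round(cv2.boxPoints(cv2.minAreaRect((q[:,:2]*1000).astype(np.float32))),0).tolist(),np.nanmedian(q[:,2]).round(3))
E
python3 - <<'E'
from h import *
s=st(); c=cam("wrist"); save(c,"w3.png"); t=cam("top"); tubes(t)
stake(c,(.37,.5,.05,.3)); stake(t,(.37,.5,.05,.3))
E
```

```text
{'time': 12.15, 'ee_pos': [0.4389, 0.2489, 0.1593], 'eef_rot': [-1.5653, 0.0026, -1.7097], 'contact_force': [-0.2618, -0.4612, 0.1673], 'grip_width': 0.0599, 'qpos': [0.2559, -0.1996, -0.3281, 1.4362, 0.0003, 1.9656]}
tube [6.486e+02 2.057e+02 4.160e+01 1.186e+02 6.000e-01]
tube [540.5 193.   77.   40.8  84.7]
tube [429.8 181.2  64.4  40.2  81.7]
wood [199, 148, 31, 137, 800] [[369.0, 169.0], [378.0, 169.0], [379.0, 300.0], [370.0, 300.0]] -0.0
wood [279, 303, 11, 12, 96] [[419.0, 156.0], [427.0, 154.0], [429.0, 166.0], [421.0, 168.0]] 0.043
wood [274, 321, 21, 72, 1404] [[398.0, 50.0], [418.0, 47.0], [434.0, 149.0], [413.0, 152.0]] 0.024
wood [277, 245, 40, 12, 282] [[400.0, 51.0], [422.0, 48.0], [436.0, 147.0], [414.0, 150.0]] 0.025
```

View pics/w3.png

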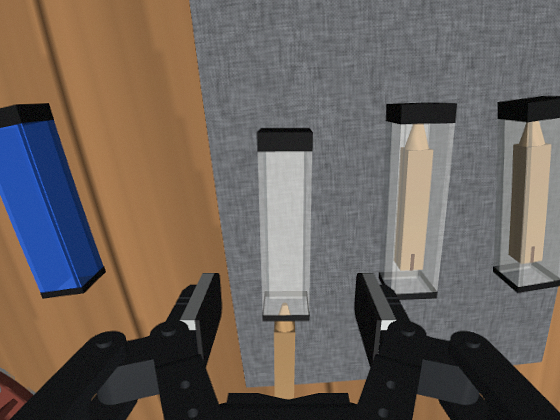

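Call:
move_arm --delta_pos '[[46,0,-1],[46,0,-1],[46,0,0],[0,50,0],[0,50,0],[0,43,0],[0,0,0],[0,0,0]]' --twist '[[0,0,0],[0,0.01,0],[0,0,0],[0,0,0],[0,0,0],[0,0,0],[0,0,0],[0,0,0]]'

```text
time: 13.25
ee_pos: [0.4154, 0.1112, 0.0136]
eef_rot: [-1.571, 0.0, -1.721]
contact_force: [0.6, -0.3, -0.1]
grip_width: 0.0598
```

Call:
move_arm --delta_pos '[[0,0,0],[0,0,0],[0,0,0],[0,0,0],[0,0,0],[0,0,0],[15,-3,0],[15,-3,0],[15,-3,0],[0,-50,0],[0,-50,0],[0,0,0]]' --twist '[[0,0,0],[0,0,0],[0,0,0],[0,0,0],[0,0,0],[0,0,0],[0,0,0],[0,0,0],[0,0,0],[0,0,0],[0,0,0],[0,0,0]]' --claw 10 --newtons 35

```text
time: 14.75
ee_pos: [0.4106, 0.0655, 0.1256]
eef_rot: [-1.564, -0.0, -1.722]
contact_force: [0.0, -0.5, -1.1]
grip_width: 0.0187
```

Call:
move_arm --delta_pos '[[0,0,0],[37,0,14],[37,0,14],[37,0,15],[37,0,15],[37,0,15],[37,10,15],[31,25,12],[0,0,0]]' --twist '[[0,-0.073,0],[0,0,0],[0,0,0],[0,0,0],[0,0,0],[0,0,0],[0,0,0],[0,0,0],[0,0,0]]'

```text
time: 15.88
ee_pos: [0.4867, -0.1946, 0.0835]
eef_rot: [-1.575, 0.002, -1.651]
contact_force: [-0.1, 0.3, 0.1]
grip_width: 0.0188
```

```bash
python3 - <<'E'
from h import *
s=st(); c=cam("wrist"); save(c,"w4.png")
E
```

```text
{'time': 15.875, 'ee_pos': [0.4867, -0.1946, 0.0835], 'eef_rot': [-1.5748, 0.0023, -1.6508], 'contact_force': [-0.137, 0.2895, 0.1038], 'grip_width': 0.0188, 'qpos': [-0.63, -0.0953, -0.3715, 1.2993, -0.0002, 1.0208]}
```

View pics/w4.png

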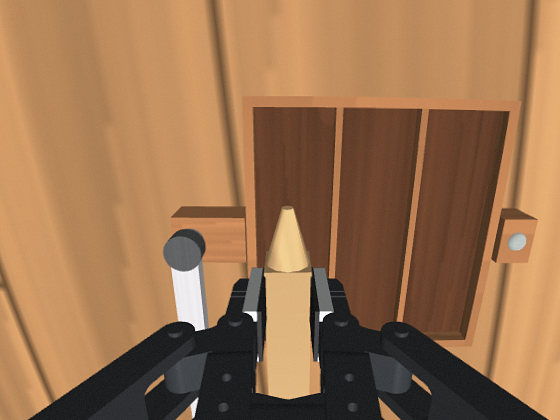

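Call:
move_arm --delta_pos '[[0,20,7],[0,20,0],[0,15,0],[0,5,0],[0,2,0],[0,0,0]]' --twist '[[0,0,0],[0,0,0],[0,0,0],[0,0,0],[0,0,0],[0,0,0]]'

```text
time: 16.68
ee_pos: [0.496, -0.1939, 0.0254]
eef_rot: [-1.57, -0.0, -1.648]
contact_force: [-0.4, 0.6, 1.8]
grip_width: 0.0192
```

Call:
move_arm --delta_pos '[[0,2,0],[0,0,0]]' --twist '[[0,0,0],[0,0,0]]'

```text
time: 16.92
ee_pos: [0.496, -0.1939, 0.0229]
eef_rot: [-1.57, -0.0, -1.648]
contact_force: [0.6, 0.4, 1.3]
grip_width: 0.0189
```

Call:
move_arm --delta_pos '[[0,0,0],[0,0,0],[0,0,0],[0,-20,0],[0,-55,0],[0,-55,0],[-50,0,0],[-50,0,0],[-50,0,0]]' --twist '[[0,0,0],[0,0,0],[0,0,0],[0,0,0],[0,0,0],[0,0,0],[0,0,0],[0,0,0],[0,0,0]]' --claw 31

```text
time: 18.05
ee_pos: [0.5072, -0.0428, 0.1529]
eef_rot: [-1.57, 0.0, -1.648]
contact_force: [-0.1, 0.8, -0.1]
grip_width: 0.0314
```

```bash
cat >> h.py <<'E'
def intray(c):
    "bright wood pixels in tray -> tray frame"
    P=world(c); col=c["color"].astype(int); a=-0.078
    Q=P-np.array([.541,-.199,0]); T=np.stack([Q[:,:,0]*np.cos(a)+Q[:,:,1]*np.sin(a),-Q[:,:,0]*np.sin(a)+Q[:,:,1]*np.cos(a),Q[:,:,2]],-1)
    m=(col.sum(2)>330)&(abs(T[:,:,0])<.074)&(abs(T[:,:,1])<.079)&(P[:,:,2]>.015)
    m=cv2.morphologyEx(m.astype(np.uint8),cv2.MORPH_OPEN,np.ones((3,3)))
    n,l,s,_=cv2.connectedComponentsWithStats(m)
    for i in range(1,n):
        if s[i,4]<60: continue
        q=T[l==i]; print("tray wood",s[i,4],np.round(cv2.minAreaRect((q[:,:2]*1000).astype(np.float32))[0],1),np.round(cv2.minAreaRect((q[:,:2]*1000).astype(np.float32))[1:][0],1),round(cv2.minAreaRect((q[:,:2]*1000).astype(np.float32))[2],1),"z med/min/max",np.percentile(q[:,2],[50,5,95]).round(3))
E
python3 - <<'E'
from h import *
s=st(); c=cam("top"); intray(c); tubes(c)
E
```

```text
{'time': 18.05, 'ee_pos': [0.5072, -0.0428, 0.1529], 'eef_rot': [-1.5703, 0.0, -1.6484], 'contact_force': [-0.0835, 0.764, -0.1241], 'grip_width': 0.0314, 'qpos': [-0.3418, -0.1769, -0.3196, 1.4275, 0.0002, 1.3066]}
tube [648.  225.4  42.1 157.9   1.1]
tube [544.7 233.4 158.1  41.4  84.2]
tube [436.3 227.4 157.6  40.4  82.1]
```

```bash
sed -i 's/def world(c):/def world(c):  # world points/' h.py; python3 - <<'E'
from h import *
c=cam("top"); P=world(c); save(c,"t2.png",box=(200,130,470,300),s=2.9)
for x,y in [(.494,-.195),(.494,-.16),(.541,-.199)]:
    d=np.nansum((P-np.array([x,y,.025]))**2,-1)+np.isnan(P[:,:,0]); i=np.unravel_index(d.argmin(),d.shape); print(i,P[i].round(3),c["color"][i])
E
```

```text
(np.int64(217), np.int64(375)) [ 0.501 -0.113 -0.   ] [23 18 18]
(np.int64(217), np.int64(375)) [ 0.501 -0.113 -0.   ] [23 18 18]
(np.int64(217), np.int64(375)) [ 0.501 -0.113 -0.   ] [23 18 18]
```

View pics/t2.png

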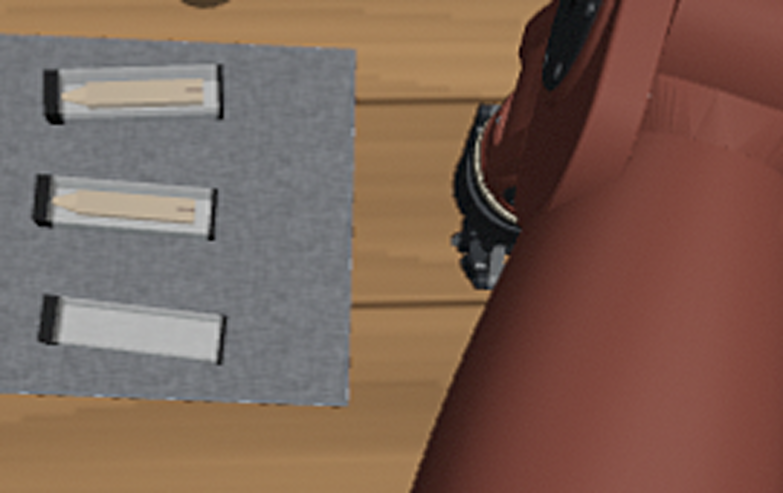

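Call:
move_arm --delta_pos '[[0,0,0],[-50,0,2],[-50,0,2],[-50,0,2],[-50,0,2],[-50,0,1],[-28,0,0],[0,0,0]]' --twist '[[0,0.024,0],[0,0,0],[0,0,0],[0,0,0],[0,0,0],[0,0,0],[0,0,0],[0,0,0]]' --claw 68

```text
time: 19.15
ee_pos: [0.5446, 0.2319, 0.1523]
eef_rot: [-1.571, -0.0, -1.672]
contact_force: [-0.8, -0.1, 0.6]
grip_width: 0.068
```

```bash
python3 - <<'E'
from h import *
s=st(); c=cam("top"); intray(c); tubes(c)
E
```

```text
{'time': 19.15, 'ee_pos': [0.5446, 0.2319, 0.1523], 'eef_rot': [-1.5712, -0.0001, -1.6717], 'contact_force': [-0.784, -0.1282, 0.571], 'grip_width': 0.068, 'qpos': [0.1818, 0.0792, -0.0723, 1.4198, -0.0, 1.8535]}
tray wood 311 [-43.8 -22.3] [ 20.2 112.7] 0.1 z med/min/max [0.034 0.025 0.039]
```

```bash
python3 - <<'E'
from h import *
c=cam("top"); P=world(c); a=-0.078; col=c["color"].astype(int)
Q=P-np.array([.541,-.199,0]); T=np.stack([Q[:,:,0]*np.cos(a)+Q[:,:,1]*np.sin(a),-Q[:,:,0]*np.sin(a)+Q[:,:,1]*np.cos(a),Q[:,:,2]],-1)
m=(col.sum(2)>330)&(abs(T[:,:,0]+.044)<.009)&(abs(T[:,:,1])<.14)&(P[:,:,2]>.019)
q=T[m]; q=q[q[:,1].argsort()]
for b in np.arange(-.13,.1,.01):
    k=(q[:,1]>b)&(q[:,1]<=b+.01)
    if k.any(): print(round(b,3),k.sum(),np.median(q[k],0).round(4))
save(c,"t3.png",box=(350,150,470,260),s=5)
E
```

```text
-0.09 22 [-0.0463 -0.0848  0.0384]
-0.08 24 [-0.0455 -0.075   0.0383]
-0.07 28 [-0.042  -0.066   0.0372]
-0.06 28 [-0.0441 -0.0549  0.0364]
-0.05 28 [-0.0442 -0.045   0.035 ]
-0.04 26 [-0.0433 -0.0348  0.0341]
-0.03 26 [-0.0429 -0.0249  0.034 ]
-0.02 28 [-0.0434 -0.0149  0.0332]
-0.01 31 [-0.0439 -0.0043  0.0314]
-0.0 22 [-0.0444  0.0053  0.0314]
0.01 28 [-0.0443  0.0139  0.0296]
0.02 19 [-0.0449  0.0243  0.0257]
0.03 9 [-0.0446  0.0341  0.0226]
0.08 6 [-0.0434  0.0808  0.0212]
```

View pics/t3.png

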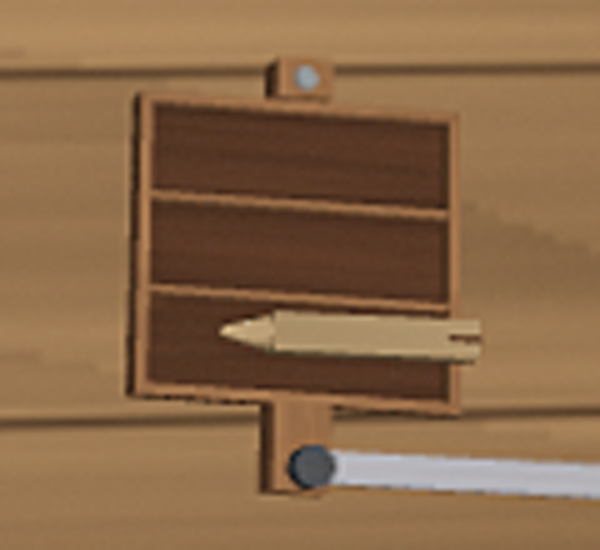

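Call:
move_arm --delta_pos '[[0,40,0],[0,40,0],[0,40,0],[0,18,0],[0,0,0]]' --twist '[[0,0,0],[0,0,0],[0,0,0],[0,0,0],[0,0,0]]'

```text
time: 19.88
ee_pos: [0.5437, 0.2305, 0.014]
eef_rot: [-1.573, -0.001, -1.673]
contact_force: [-0.6, 0.0, -0.0]
grip_width: 0.0684
```

Call:
move_arm --delta_pos '[[0,0,0],[0,0,0],[0,0,0],[0,0,0],[0,0,0]]' --twist '[[0,0,0],[0,0,0],[0,0,0],[0,0,0],[0,0,0]]' --claw 30 --newtons 40

```text
time: 20.5
ee_pos: [0.5457, 0.2317, 0.0169]
eef_rot: [-1.568, 0.001, -1.672]
contact_force: [-1.5, -0.9, 7.1]
grip_width: 0.0394
```

Call:
move_arm --delta_pos '[[0,-9,0],[0,-9,0],[0,0,0],[2.3,-11.2,0],[2.3,-11.2,0],[2.3,-11.2,0],[2.3,-11.2,0],[0,0,0],[0,0,0],[0,0,0],[0,0,0],[0,0,0]]' --twist '[[0,0,0],[0,0,0],[0,0,0],[0,0,0.14],[0,0,0.14],[0,0,0.14],[0,0,0.14],[0,0,0],[0,0,0],[0,0,0],[0,0,0],[0,0,0]]'

```text
time: 22.0
ee_pos: [0.5423, 0.214, 0.0742]
eef_rot: [-1.571, 0.56, -1.671]
contact_force: [-0.9, 0.1, -1.9]
grip_width: 0.0396
```

Call:
move_arm --delta_pos '[[-0.7,11.3,0],[-0.7,11.3,0],[-0.7,11.3,0],[-0.7,11.3,0],[0,0,0],[0,8,0],[0,8,0],[0,1,0],[0,0,0],[0,0,0]]' --twist '[[0,0,-0.14],[0,0,-0.14],[0,0,-0.14],[0,0,-0.14],[0,0,0],[0,0,0],[0,0,0],[0,0,0],[0,0,0],[0,0,0]]'

```text
time: 23.25
ee_pos: [0.5443, 0.2306, 0.0165]
eef_rot: [-1.571, 0.0, -1.673]
contact_force: [-3.2, -2.3, 6.2]
grip_width: 0.0391
```

Call:
move_arm --delta_pos '[[0,0,0],[0,0,0],[0,0,0],[0,-50,0],[0,-50,0],[-20,-40,0],[0,0,0]]' --twist '[[0,0,0],[0,0,0],[0,0,0],[0,0,0],[0,0,0],[0,0,0],[0,0,0]]' --claw 60

```text
time: 24.12
ee_pos: [0.5483, 0.2526, 0.1601]
eef_rot: [-1.565, 0.002, -1.671]
contact_force: [1.0, -0.7, -0.8]
grip_width: 0.0602
```

```bash
python3 - <<'E'
from h import *
s=st(); c=cam("wrist"); t=cam("top"); tubes(t); save(c,"w5.png"); save(t,"t5.png")
stake(c,(.47,.62,-.05,.3)); stake(t,(.47,.62,-.05,.3))
E
```

```text
{'time': 24.125, 'ee_pos': [0.5483, 0.2526, 0.1601], 'eef_rot': [-1.5647, 0.0023, -1.6707], 'contact_force': [1.0141, -0.7369, -0.826], 'grip_width': 0.0602, 'qpos': [0.2152, 0.1044, -0.0315, 1.4284, 0.0003, 1.8858]}
tube [648.9 182.3  41.6  72.3   1.6]
wood [278, 288, 21, 26, 337] [[530.0, 183.0], [531.0, 157.0], [549.0, 158.0], [548.0, 184.0]] 0.043
wood [243, 320, 120, 84, 2057] [[477.0, 32.0], [600.0, -7.0], [638.0, 110.0], [515.0, 150.0]] 0.024
wood [321, 173, 32, 57, 1652] [[470.0, -50.0], [620.0, -52.0], [621.0, 31.0], [471.0, 33.0]] 0.001
wood [275, 199, 45, 11, 340] [[519.0, 37.0], [544.0, 34.0], [556.0, 150.0], [531.0, 153.0]] 0.026
```

Call:
move_arm --delta_pos '[[51,0,2],[51,0,2],[51,0,1],[0,50,0],[0,50,0],[0,44,0],[0,0,0],[0,0,0]]' --twist '[[0,0,0],[0,0,0],[0,0,0],[0,0,0],[0,0,0],[0,0,0],[0,0,0],[0,0,0]]'

```text
time: 25.22
ee_pos: [0.536, 0.0983, 0.0131]
eef_rot: [-1.57, 0.0, -1.672]
contact_force: [0.1, -0.2, 0.8]
grip_width: 0.0598
```

Call:
move_arm --delta_pos '[[0,0,0],[0,0,0],[0,0,0],[0,0,0],[0,0,0],[0,0,0],[15,-3,0],[15,-3,0],[15,-3,0],[0,-50,0],[0,-50,0],[0,0,0]]' --twist '[[0,0,0],[0,0,0],[0,0,0],[0,0,0],[0,0,0],[0,0,0],[0,0,0],[0,0,0],[0,0,0],[0,0,0],[0,0,0],[0,0,0]]' --claw 10 --newtons 35

```text
time: 26.72
ee_pos: [0.5339, 0.0524, 0.1258]
eef_rot: [-1.563, -0.0, -1.673]
contact_force: [-0.4, -0.4, -1.3]
grip_width: 0.0188
```

Call:
move_arm --delta_pos '[[0,0,0],[42,0,4],[42,0,4],[42,0,4],[42,0,5],[42,10,5],[40,30,5],[0,0,0]]' --twist '[[0,-0.023,0],[0,0,0],[0,0,0],[0,0,0],[0,0,0],[0,0,0],[0,0,0],[0,0,0]]'

```text
time: 27.72
ee_pos: [0.5358, -0.1989, 0.0765]
eef_rot: [-1.577, 0.003, -1.651]
contact_force: [-0.3, -0.1, -0.5]
grip_width: 0.0189
```

```bash
cat >> h.py <<'E'
def held(c,s):
    P=world(c); col=c["color"].astype(int); p=np.array(s["ee_pos"])
    m=(col[:,:,0]-col[:,:,2]>25)&(col[:,:,0]>120)&(abs(P[:,:,2]-p[2])<.03)&(np.hypot(P[:,:,0]-p[0],P[:,:,1]-p[1])<.15)
    q=(P[m]-p)@R.from_euler('xyz',s["eef_rot"]).as_matrix()*1000
    print("held: n",m.sum(),"tool x pct",np.percentile(q,[1,50,99],axis=0).round(1).tolist())
E
python3 - <<'E'
from h import *
s=st(); held(cam("wrist"),s)
E
```

```text
{'time': 27.725, 'ee_pos': [0.5358, -0.1989, 0.0765], 'eef_rot': [-1.5768, 0.003, -1.6514], 'contact_force': [-0.278, -0.0787, -0.4942], 'grip_width': 0.0189, 'qpos': [-0.5839, 0.0571, -0.2339, 1.2864, -0.0003, 1.0674]}
held: n 11055 tool x pct [[-67.3, -13.3, -9.9], [-15.4, -10.8, -0.3], [55.2, -4.5, 9.6]]
```

Call:
move_arm --delta_pos '[[0,20,5],[0,20,0],[0,11,0],[0,4,0],[0,1,0],[0,0,0]]' --twist '[[0,0,0],[0,0,0],[0,0,0],[0,0,0],[0,0,0],[0,0,0]]'

```text
time: 28.52
ee_pos: [0.544, -0.1982, 0.0257]
eef_rot: [-1.57, -0.0, -1.649]
contact_force: [-0.5, -0.7, 0.0]
grip_width: 0.0189
```

Call:
move_arm --delta_pos '[[0,0,0],[0,0,0],[0,0,0],[0,-20,0],[0,-20,0],[0,0,0]]' --twist '[[0,0,0],[0,0,0],[0,0,0],[0,0,0],[0,0,0],[0,0,0]]' --claw 33

```text
time: 29.28
ee_pos: [0.5453, -0.1991, 0.0683]
eef_rot: [-1.567, -0.002, -1.649]
contact_force: [0.2, -0.8, 0.1]
grip_width: 0.0332
```

Call:
move_arm --delta_pos '[[11,0,-24],[11,0,-24],[0,22,0],[0,20,0],[0,2,0],[0,0,0]]' --twist '[[0,0,0],[0,0,0],[0,0,0],[0,0,0],[0,0,0],[0,0,0]]'

```text
time: 30.02
ee_pos: [0.4943, -0.2163, 0.0216]
eef_rot: [-1.57, -0.0, -1.649]
contact_force: [0.8, -1.2, 0.0]
grip_width: 0.033
```

Call:
move_arm --delta_pos '[[0,0,0],[0,0,0],[0,0,0],[0,0,0],[0,-10,0],[0,-10,0],[-13,0,0],[-13,0,0],[0,0,0]]' --twist '[[0,0,0],[0,0,0],[0,0,0],[0,0,0],[0,0,0],[0,0,0],[0,0,0.045],[0,0,0.045],[0,0,0]]' --claw 10

```text
time: 31.15
ee_pos: [0.4962, -0.1905, 0.0421]
eef_rot: [-1.571, 0.09, -1.649]
contact_force: [0.4, -0.2, 0.2]
grip_width: 0.0187
```

```bash
python3 - <<'E'
from h import *
s=st(); held(cam("wrist"),s)
E
```

```text
{'time': 31.15, 'ee_pos': [0.4962, -0.1905, 0.0421], 'eef_rot': [-1.5706, 0.0897, -1.6488], 'contact_force': [0.3658, -0.1928, 0.209], 'grip_width': 0.0187, 'qpos': [-0.6573, -0.0016, -0.3603, 1.2611, 0.0752, 0.9897]}
held: n 33280 tool x pct [[-75.4, -14.2, -71.0], [-12.6, 17.6, 9.4], [61.3, 32.5, 142.2]]
```

Call:
move_arm --delta_pos '[[0,10,0],[0,8,0],[0,2,0],[0,0,0]]' --twist '[[0,0,0],[0,0,0],[0,0,0],[0,0,0]]'

```text
time: 31.7
ee_pos: [0.4961, -0.1884, 0.0215]
eef_rot: [-1.571, 0.09, -1.649]
contact_force: [-0.1, 0.3, -0.6]
grip_width: 0.0191
```

Call:
move_arm --delta_pos '[[0,0,0],[0,0,0],[0,0,0],[0,-20,0],[0,-55,0],[0,-55,0],[-60,0,20],[-60,0,20],[-60,0,20],[-60,0,20],[-60,0,20],[0,0,0]]' --twist '[[0,0,0],[0,0,0],[0,0,0],[0,0,-0.09],[0,0,0],[0,0,0],[0,0,0],[0,0,0],[0,0,0],[0,0,0],[0,0,0],[0,0,0]]' --claw 33

```text
time: 33.2
ee_pos: [0.6181, 0.1015, 0.151]
eef_rot: [-1.571, 0.001, -1.644]
contact_force: [-0.5, -1.1, -0.4]
grip_width: 0.0332
```

```bash
python3 - <<'E'
from h import *
s=st(); c=cam("top"); intray(c); tubes(c)
E
```

```text
{'time': 33.2, 'ee_pos': [0.6181, 0.1015, 0.151], 'eef_rot': [-1.5714, 0.0008, -1.6438], 'contact_force': [-0.5442, -1.1395, -0.4259], 'grip_width': 0.0332, 'qpos': [-0.046, 0.1843, 0.039, 1.4261, 0.0008, 1.5978]}
tray wood 321 [5.5 3.4] [121.5  20.4] 90.0 z med/min/max [0.029 0.024 0.032]
tray wood 341 [-43.6   1.4] [127.4  20.2] 89.5 z med/min/max [0.028 0.024 0.031]
tube [647.9 232.8  42.1 142.4   1.3]
tube [547.7 246.5 128.3  41.   83.9]
tube [439.4 250.3 112.   40.4  82. ]
```

Call:
move_arm --delta_pos '[[0,0,0],[-42,0,11],[-42,0,11],[-40,0,11],[0,0,0],[0,40,0],[0,40,0],[0,40,0],[0,17,0],[0,0,0]]' --twist '[[0,-0.094,0],[0,0,0],[0,0,0],[0,0,0],[0,0,0],[0,0,0],[0,0,0],[0,0,0],[0,0,0],[0,0,0]]' --claw 68

```text
time: 34.5
ee_pos: [0.6482, 0.2209, 0.0141]
eef_rot: [-1.572, -0.0, -1.556]
contact_force: [-0.1, -0.8, -0.2]
grip_width: 0.068
```

Call:
move_arm --delta_pos '[[0,0,0],[0,0,0],[0,0,0],[0,0,0],[0,0,0]]' --twist '[[0,0,0],[0,0,0],[0,0,0],[0,0,0],[0,0,0]]' --claw 30 --newtons 40

```text
time: 35.12
ee_pos: [0.6502, 0.2221, 0.0171]
eef_rot: [-1.567, 0.0, -1.555]
contact_force: [-0.9, -1.4, 6.9]
grip_width: 0.039
```

Call:
move_arm --delta_pos '[[0,-9,0],[0,-9,0],[0,0,0],[2.3,-11.2,0],[2.3,-11.2,0],[2.3,-11.2,0],[2.3,-11.2,0],[0,0,0],[0,0,0],[0,0,0],[0,0,0],[0,0,0]]' --twist '[[0,0,0],[0,0,0],[0,0,0],[0,0,0.14],[0,0,0.14],[0,0,0.14],[0,0,0.14],[0,0,0],[0,0,0],[0,0,0],[0,0,0],[0,0,0]]'

```text
time: 36.62
ee_pos: [0.6489, 0.2046, 0.0742]
eef_rot: [-1.57, 0.56, -1.554]
contact_force: [-0.8, 0.5, -1.9]
grip_width: 0.0394
```

Call:
move_arm --delta_pos '[[-0.7,11.3,0],[-0.7,11.3,0],[-0.7,11.3,0],[-0.7,11.3,0],[0,0,0],[0,8,0],[0,8,0],[0,1,0],[0,0,0],[0,0,0]]' --twist '[[0,0,-0.14],[0,0,-0.14],[0,0,-0.14],[0,0,-0.14],[0,0,0],[0,0,0],[0,0,0],[0,0,0],[0,0,0],[0,0,0]]'

```text
time: 37.88
ee_pos: [0.6491, 0.2209, 0.0167]
eef_rot: [-1.57, 0.001, -1.556]
contact_force: [-3.2, -0.8, 4.3]
grip_width: 0.0391
```

Call:
move_arm --delta_pos '[[0,0,0],[0,0,0],[0,0,0],[0,-50,0],[0,-50,0],[-20,-40,0],[0,0,0]]' --twist '[[0,0,0],[0,0,0],[0,0,0],[0,0,0],[0,0,0],[0,0,0],[0,0,0]]' --claw 60

```text
time: 38.75
ee_pos: [0.6504, 0.2433, 0.1607]
eef_rot: [-1.564, 0.001, -1.554]
contact_force: [0.2, -0.1, 0.2]
grip_width: 0.0602
```

```bash
python3 - <<'E'
from h import *
s=st(); t=cam("top"); tubes(t); save(t,"t6.png"); intray(t)
stake(t,(.6,.72,-.05,.3))
E
```

```text
{'time': 38.75, 'ee_pos': [0.6504, 0.2433, 0.1607], 'eef_rot': [-1.564, 0.0015, -1.5536], 'contact_force': [0.2148, -0.0738, 0.1608], 'grip_width': 0.0602, 'qpos': [0.1701, 0.3856, 0.2924, 1.4706, 0.0004, 1.7237]}
tray wood 326 [5.2 3.4] [ 20.4 122.2] 0.0 z med/min/max [0.029 0.024 0.032]
tray wood 345 [-43.7   1.8] [127.7  20.7] 89.8 z med/min/max [0.029 0.023 0.031]
wood [275, 138, 74, 27, 1321] [[645.0, 148.0], [646.0, -50.0], [720.0, -50.0], [720.0, 148.0]] 0.002
wood [322, 166, 28, 16, 419] [[600.0, -50.0], [641.0, -50.0], [642.0, 24.0], [600.0, 25.0]] 0.001
```

```bash
sed -i 's/(P\[:,:,2\]<.05)$/(P[:,:,2]<.05)\&(P[:,:,2]>.012)/' h.py; python3 - <<'E'
from h import *
t=cam("top"); stake(t,(.6,.72,-.05,.3))
E
```

```text
wood [281, 155, 40, 8, 298] [[645.0, 30.0], [666.0, 30.0], [667.0, 133.0], [645.0, 134.0]] 0.025
```

Call:
move_arm --delta_pos '[[50,0,2],[50,0,1],[49,0,1],[0,50,0],[0,50,0],[0,44,0],[0,0,0],[0,0,0]]' --twist '[[0,0,0],[0,0,0],[0,0,0],[0,0,0],[0,0,0],[0,0,0],[0,0,0],[0,0,0]]'

```text
time: 39.85
ee_pos: [0.6552, 0.0927, 0.0132]
eef_rot: [-1.57, 0.0, -1.555]
contact_force: [-0.3, 0.9, 0.2]
grip_width: 0.0601
```

Call:
move_arm --delta_pos '[[0,0,0],[0,0,0],[0,0,0],[0,0,0],[0,0,0],[0,0,0],[15,-3,0],[15,-3,0],[15,-3,0],[0,-50,0],[0,-50,0],[0,0,0]]' --twist '[[0,0,0],[0,0,0],[0,0,0],[0,0,0],[0,0,0],[0,0,0],[0,0,0],[0,0,0],[0,0,0],[0,0,0],[0,0,0],[0,0,0]]' --claw 10 --newtons 35

```text
time: 41.35
ee_pos: [0.6584, 0.0465, 0.1266]
eef_rot: [-1.563, -0.001, -1.556]
contact_force: [0.0, 0.3, -1.0]
grip_width: 0.0193
```

Call:
move_arm --delta_pos '[[0,0,0],[42,0,-8],[42,0,-8],[42,0,-8],[42,0,-8],[42,10,-8],[42,30,-6],[0,0,0]]' --twist '[[0,0.093,0],[0,0,0],[0,0,0],[0,0,0],[0,0,0],[0,0,0],[0,0,0],[0,0,0]]'

```text
time: 42.35
ee_pos: [0.5874, -0.2021, 0.0774]
eef_rot: [-1.575, 0.002, -1.652]
contact_force: [0.1, -0.4, -0.6]
grip_width: 0.0192
```

```bash
python3 - <<'E'
from h import *
s=st(); held(cam("wrist"),s)
E
```

```text
{'time': 42.35, 'ee_pos': [0.5874, -0.2021, 0.0774], 'eef_rot': [-1.5755, 0.0018, -1.652], 'contact_force': [0.0632, -0.3675, -0.6087], 'grip_width': 0.0192, 'qpos': [-0.5414, 0.2027, -0.0749, 1.2982, -0.0004, 1.1106]}
held: n 9876 tool x pct [[-58.6, -13.2, -10.3], [-8.9, -10.8, 0.1], [55.2, -4.8, 9.5]]
```

Call:
move_arm --delta_pos '[[-5,20,1],[0,20,0],[0,11,0],[0,5,0],[0,2,0],[0,0,0]]' --twist '[[0,0,0],[0,0,0],[0,0,0],[0,0,0],[0,0,0],[0,0,0]]'

```text
time: 43.15
ee_pos: [0.592, -0.1951, 0.0235]
eef_rot: [-1.57, -0.0, -1.648]
contact_force: [-0.3, -0.2, -0.5]
grip_width: 0.0192
```

Call:
move_arm --delta_pos '[[0,0,0],[0,0,0],[0,0,0],[0,-20,0],[0,-55,0],[0,-55,0],[-60,0,0],[-60,0,0],[-60,0,0],[-60,0,0],[-60,0,0],[0,0,0]]' --twist '[[0,0,0],[0,0,0],[0,0,0],[0,0,0],[0,0,0],[0,0,0],[0,0,0],[0,0,0],[0,0,0],[0,0,0],[0,0,0],[0,0,0]]' --claw 33

```text
time: 44.65
ee_pos: [0.6147, 0.1084, 0.1548]
eef_rot: [-1.569, 0.001, -1.643]
contact_force: [-0.4, 0.6, -0.5]
grip_width: 0.0331
```

```bash
python3 - <<'E'
from h import *
s=st(); c=cam("top"); intray(c); tubes(c); save(c,"t7.png",s=1.4)
P=world(c); m=(c["color"].min(2)>120)&(P[:,:,2]>.028)&(P[:,:,2]<.055)&(P[:,:,1]<-.15)&(P[:,:,1]>-.45)&(P[:,:,0]<.45)
q=P[m][:,:2]; print(len(q),cv2.minAreaRect((q*1000).astype(np.float32)))
E
```

```text
{'time': 44.65, 'ee_pos': [0.6147, 0.1084, 0.1548], 'eef_rot': [-1.5693, 0.0008, -1.6426], 'contact_force': [-0.4228, 0.65, -0.4755], 'grip_width': 0.0331, 'qpos': [-0.0351, 0.1741, 0.0345, 1.4297, 0.0008, 1.6076]}
tray wood 315 [53.2  1.6] [ 20.6 125.2] 3.7 z med/min/max [0.029 0.024 0.032]
tray wood 323 [5.3 3.3] [121.8  20.4] 89.7 z med/min/max [0.029 0.024 0.032]
tray wood 342 [-44.    1.5] [128.   20.1] 89.9 z med/min/max [0.028 0.024 0.032]
tube [661.7 229.4 119.2  40.3  89.7]
tube [548.6 251.7 118.7  40.8  84. ]
tube [439.9 254.1 103.8  40.4  81.9]
480 ((419.2976379394531, -300.050048828125), (200.4396209716797, 18.9144229888916), 86.46427154541016)
```

View pics/t7.png

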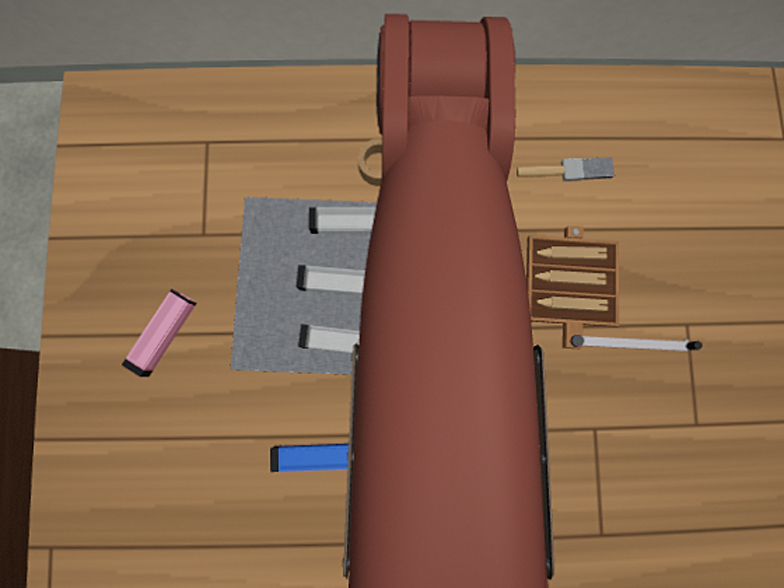

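Call:
move_arm --delta_pos '[[48,0,-21],[48,0,-21],[48,0,-21],[48,0,-21],[48,0,-21],[48,0,-21],[48,0,-20],[48,0,-20],[48,0,-20],[48,0,-20],[0,0,0],[0,0,0]]' --twist '[[0,0,0],[0,0,0],[0,0,0],[0,0,0],[0,0,0],[0,0,0],[0,0,0],[0,0,0],[0,0,0],[0,0,0],[0,0,0],[0,0,0]]' --claw 0

```text
time: 46.2
ee_pos: [0.3718, -0.3589, 0.1536]
eef_rot: [-1.57, -0.0, -1.65]
contact_force: [0.4, 0.8, -0.8]
grip_width: 0.0001
```

```bash
python3 - <<'E'
import numpy as np
a=np.radians([-107.7,-98,-88,-78,-68,-58,-48,-38,-30,-23]); p=np.stack([np.cos(a),np.sin(a)],1)*177+[426,-190]
d=np.diff(p,axis=0); y=-1.65; X=[np.cos(y),np.sin(y)]; Z=[-np.sin(y),np.cos(y)]
print(np.round(np.stack([d@X,d@Z],1),0).tolist(),p[-1])
E
```

```text
[[4.0, 30.0], [-1.0, 31.0], [-6.0, 30.0], [-11.0, 29.0], [-16.0, 26.0], [-20.0, 23.0], [-24.0, 19.0], [-22.0, 12.0], [-20.0, 8.0]] [ 588.92935906 -259.15940974]
```

Call:
move_arm --delta_pos '[[0,50,0],[0,50,0],[0,17,0],[0,0,0],[0,0,0]]' --twist '[[0,0,0],[0,0,0],[0,0,0],[0,0,0],[0,0,0]]'

```text
time: 46.82
ee_pos: [0.3734, -0.3596, 0.0383]
eef_rot: [-1.569, -0.002, -1.647]
contact_force: [-0.5, -0.2, 0.3]
grip_width: -0.0
```

Call:
move_arm --delta_pos '[[4,2,30],[-1,0,31],[-6,0,30],[-11,0,29],[-16,0,26],[-20,0,23],[-24,0,19],[-22,0,12],[-20,0,8],[0,0,0]]' --twist '[[0,0,0],[0,0,0],[0,0,0],[0,0,0],[0,0,0],[0,0,0],[0,0,0],[0,0,0],[0,0,0],[0,0,0]]'

```text
time: 48.08
ee_pos: [0.5898, -0.2578, 0.0352]
eef_rot: [-1.57, -0.0, -1.646]
contact_force: [0.1, 1.0, -1.7]
grip_width: 0.0002
```

```bash
cat >> h.py <<'E'
def bar(c):
    P=world(c); m=(c["color"].min(2)>110)&(P[:,:,2]>.033)&(P[:,:,2]<.055)&(P[:,:,1]<-.1)&(P[:,:,1]>-.45)&(P[:,:,0]<.7)&(P[:,:,0]>.3)
    q=(P[m][:,:2]*1000).astype(np.float32); print(len(q),cv2.minAreaRect(q), "mean",q.mean(0), "ang from pivot", np.degrees(np.arctan2(q[:,1].mean()+190,q[:,0].mean()-426)).round(1))
E
python3 - <<'E'
from h import *
st(); bar(cam("top"));bar(cam("wrist"))
E
```

```text
{'time': 48.075, 'ee_pos': [0.5898, -0.2578, 0.0352], 'eef_rot': [-1.5695, -0.0005, -1.6459], 'contact_force': [0.1164, 1.0166, -1.7335], 'grip_width': 0.0002, 'qpos': [-0.615, 0.2893, -0.0536, 1.2266, 0.0002, 1.0309]}
490 ((533.3910522460938, -219.56451416015625), (21.843881607055664, 201.80154418945312), 77.3131332397461) mean [ 528.1284  -216.73918] ang from pivot -14.7
15060 ((550.7175903320312, -222.20059204101562), (21.696260452270508, 170.2571258544922), 77.81954193115234) mean [ 548.22577 -220.70885] ang from pivot -14.1
```

Call:
move_arm --delta_pos '[[-5,0,1],[-5,0,1],[-4,0,0],[-4,0,0],[-3,0,0],[0,0,0]]' --twist '[[0,0,0],[0,0,0],[0,0,0],[0,0,0],[0,0,0],[0,0,0]]'

```text
time: 48.92
ee_pos: [0.5924, -0.2378, 0.0341]
eef_rot: [-1.571, 0.0, -1.648]
contact_force: [-0.2, 0.7, 0.4]
grip_width: -0.0003
```

Call:
move_arm --delta_pos '[[-2,0,0],[-2,0,0],[0,0,0]]' --twist '[[0,0,0],[0,0,0],[0,0,0]]'

```text
time: 49.3
ee_pos: [0.5929, -0.2342, 0.0342]
eef_rot: [-1.57, -0.0, -1.648]
contact_force: [1.1, -2.5, -0.5]
grip_width: -0.0002
```

```bash
python3 - <<'E'
from h import *
st(); bar(cam("top"));bar(cam("wrist"))
E
```

```text
{'time': 49.3, 'ee_pos': [0.5929, -0.2342, 0.0342], 'eef_rot': [-1.5702, -0.0, -1.6479], 'contact_force': [1.1234, -2.4861, -0.451], 'grip_width': -0.0002, 'qpos': [-0.581, 0.2728, -0.0748, 1.2227, 0.0003, 1.0669]}
516 ((536.4808959960938, -220.36656188964844), (45.95405197143555, 205.3563995361328), 83.54923248291016) mean [ 531.35486 -206.17319] ang from pivot -8.7
15085 ((551.7935180664062, -208.5220184326172), (22.042619705200195, 172.8876495361328), 84.11698913574219) mean [ 550.87775 -206.96538] ang from pivot -7.7
```

Call:
move_arm --delta_pos '[[-2,0,0],[-2,0,0],[0,0,0]]' --twist '[[0,0,0],[0,0,0],[0,0,0]]'

```text
time: 49.78
ee_pos: [0.5927, -0.2292, 0.0338]
eef_rot: [-1.572, 0.001, -1.647]
contact_force: [-0.4, -1.0, 0.7]
grip_width: 0.0
```

Call:
move_arm --delta_pos '[[-2,0,0],[0,0,0],[0,0,0]]' --twist '[[0,0,0],[0,0,0],[0,0,0]]'

```text
time: 50.15
ee_pos: [0.593, -0.2278, 0.0339]
eef_rot: [-1.571, 0.0, -1.648]
contact_force: [0.3, -0.4, -0.2]
grip_width: 0.0001
```

Call:
move_arm --delta_pos '[[-2,0,0],[0,0,0],[0,0,0]]' --twist '[[0,0,0],[0,0,0],[0,0,0]]'

```text
time: 50.52
ee_pos: [0.5933, -0.2261, 0.0341]
eef_rot: [-1.571, 0.0, -1.648]
contact_force: [0.5, 0.6, -0.5]
grip_width: -0.0003
```

Call:
move_arm --delta_pos '[[-2,0,0],[0,0,0],[0,0,0]]' --twist '[[0,0,0],[0,0,0],[0,0,0]]'

```text
time: 50.9
ee_pos: [0.5934, -0.2253, 0.0342]
eef_rot: [-1.571, -0.002, -1.649]
contact_force: [0.3, -6.1, -1.8]
grip_width: 0.0004
```

Call:
move_arm --delta_pos '[[-2,0,0],[0,0,0],[0,0,0]]' --twist '[[0,0,0],[0,0,0],[0,0,0]]'

```text
time: 51.28
ee_pos: [0.5934, -0.2251, 0.0343]
eef_rot: [-1.571, -0.005, -1.65]
contact_force: [-1.2, -12.7, -4.1]
grip_width: 0.0003
```

```bash
python3 - <<'E'
from h import *
st(); bar(cam("wrist"))
E
```

```text
{'time': 51.275, 'ee_pos': [0.5934, -0.2251, 0.0343], 'eef_rot': [-1.5707, -0.0052, -1.6499], 'contact_force': [-1.2265, -12.6512, -4.1031], 'grip_width': 0.0003, 'qpos': [-0.566, 0.263, -0.0861, 1.2192, -0.0045, 1.0839]}
15325 ((551.9522705078125, -201.73452758789062), (21.710397720336914, 173.66934204101562), 86.91392517089844) mean [ 551.89276 -200.49042] ang from pivot -4.8
```

Force rises against a hard stop at 12.7 N, so the bar is home. I'll back off and do a final check.

Call:
move_arm --delta_pos '[[5,0,0],[30,0,0],[0,-50,0],[0,-50,0],[50,0,-20],[50,0,-20],[40,0,-20],[0,0,0]]' --twist '[[0,0,0],[0,0,0],[0,0,0],[0,0,0],[0,0,0],[0,0,0],[0,0,0],[0,0,0]]'

```text
time: 52.32
ee_pos: [0.5187, -0.3944, 0.1339]
eef_rot: [-1.571, 0.0, -1.652]
contact_force: [0.0, 1.3, -0.0]
grip_width: 0.0
```

```bash
python3 - <<'E'
from h import *
st(); c=cam("top"); bar(c); tubes(c); intray(c); d=cam("side"); bar(d)
im=np.hstack([cv2.resize(c["color"][110:290,150:470],None,fx=1.25,fy=1.25),cv2.resize(d["color"][150:375,180:500],None,fx=1.25,fy=1.0)])[:,:,::-1]
cv2.imwrite("pics/final.png",im)
E
```

```text
{'time': 52.325, 'ee_pos': [0.5187, -0.3944, 0.1339], 'eef_rot': [-1.5708, 0.0001, -1.6515], 'contact_force': [0.0265, 1.3029, -0.0314], 'grip_width': 0.0, 'qpos': [-0.8503, 0.2645, 0.0991, 1.4054, 0.0001, 0.8012]}
506 ((539.1810302734375, -202.05667114257812), (19.48644256591797, 205.41046142578125), 86.29520416259766) mean [ 536.15485 -201.68317] ang from pivot -6.1
tube [661.5 211.1 155.5  41.7  90. ]
tube [546.6 232.1 158.1  41.3  84.1]
tube [436.3 227.4 157.8  40.5  82.2]
tray wood 707 [ -0.3 -28.6] [ 68.5 147.3] 90.0 z med/min/max [0.041 0.027 0.046]
tray wood 140 [52.5 33.3] [57.9 18.7] 89.0 z med/min/max [0.028 0.023 0.032]
tray wood 147 [ 4.6 34.1] [17.  59.7] 2.8 z med/min/max [0.028 0.023 0.031]
tray wood 105 [-43.5  21.7] [18.7 35.5] 2.3 z med/min/max [0.029 0.026 0.032]
767 ((531.2695922851562, -201.1397705078125), (21.828441619873047, 216.8294677734375), 85.88384246826172) mean [ 529.9867  -203.67223] ang from pivot -7.5
```

View pics/final.png

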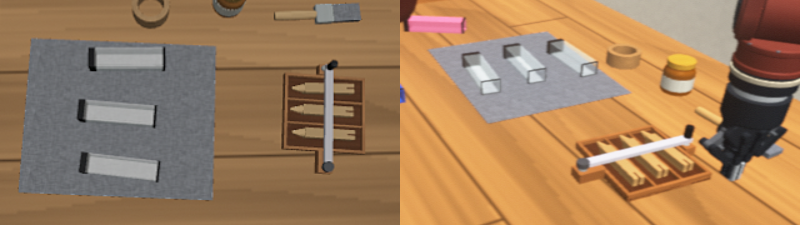

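The final picture shows three stakes flat in the lanes, the bar over the catch at left-panel px (330,68), three empty tubes flat on the mat, and the bystanders in place. Handing in.

```bash
python3 -c "
from workcell import arm
print(arm.job_done())"
```

```text
the job is handed in; nothing more can be done
None
```

The job is handed in at about 52 s of robot time; all three stakes are in the tray with the keeper bar shut over them. `job_done` gave no verdict, so what follows rests on my own checks.

**What I did:** I swung the keeper open to about 1.55 rad. All three tubes held a stake, so I tipped each one, drew its stake out and laid it in its own lane. Then I pushed the keeper shut. The first stake was put down about 25 mm off centre because I clipped its measured end, so it rode up on the tray wall. I gripped it again and moved it level and centred.

**Last checks:**
- **Stakes:** just before the bar was shut, they measured at tray x of about -44, +5 and +53 mm. Their middles were within 4 mm of the bar line, their tops at 28–29 mm, and they lay along the lanes within about 4°.
- **Keeper:** the resistance dropped off in the last few millimetres (the click), then rose to 12.7 N against the stop. In the images the bar lies at -3° to -5°, about the tray's own angle. That picture alone is not fine enough to prove it is below 0.03 rad.
- **Tubes and bystanders:** all three tubes lie flat on the mat. The one farthest from the robot was shifted about 1–2 cm partway through. The jar, tape roll and brush look untouched in the final views, though I did not measure them.
- **Robot:** it stood clear with nothing held.

The final automatic stake reading under the closed bar was muddled, because the bar splits the stakes from view. I relied on the reading from just before closing and on the final picture.

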